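# Shut and secure the larger jewellery case

## Task

Two wooden jewellery cases stand on the worktop with their lids ajar. Press the lid of the larger case fully shut, and then turn that case's brass turnbutton so that it points straight across the edge of the lid and holds it down. Leave the lid and turnbutton of the smaller case as they are.

Things in the scene. Friction and masses are not known exactly. Their poses are not given: they have to be found in the camera images.
- big_case: The larger case: low wooden box fixed to the worktop, 170 mm deep (its x, away from the robot), 220 mm wide (y), 45 mm high, turned by up to 0.3 rad. Origin: centre of its underside. Its nearest 40 mm is a fixed front rail, the top level with the shut lid, which carries the turnbutton; the lid covers the rest.
- big_case_lid (a joint): Opening angle of the larger case's lid, rad: 0 fully shut (a stop), growing as it rises; starts at 0.25 to 0.5. A wooden board 130 mm from hinge to free edge, 220 mm wide, 8 mm thick, hinged along the case's far side. The hinge is stiff: the lid stays where it is left, and about 3 N down near its free edge shuts it.
- big_case_lid_edge (a point): Middle of the free (near) edge of the larger case's lid, on its upper face; moves with the lid. x points along the lid towards the hinge, y along the edge, z up out of the lid's face. Shut, it is 45 mm above the worktop.
- big_case_button_mid (a point): Top of the larger case's turnbutton, on its upright axis, 64 mm up, 20 mm before the shut lid's edge. Brass bar 64 x 12 x 16 mm high, turning about its middle, 3 mm above rail and lid. x: along the bar, at first roughly along the rail, 66 to 86 deg counterclockwise from above of the way to the hinge. Turn it clockwise till x points to the hinge (stop 3 deg beyond). Slight friction; stays as left.
- small_case_lid_edge (a point): The like point of the smaller case's lid (130 mm wide, 100 mm deep); the smaller case is 130 mm wide, 140 mm deep, otherwise of the same build, its lid ajar too. To be left alone.
- small_case_button_tip (a point): Top of the end of the smaller case's turnbutton, 32 mm from its turning axis. To be left alone.

How it is judged:
By the outcome, as a careful person would: the job done as asked, in the order asked, and still so for the second after the job is handed in, with the robot touching nothing.
It also fails if it takes over 42 s, if anything falls off the work surface, if the arm or the gripper's body presses on something with over 40 N, if the wrist force passes 120 N, or if a joint passes its speed limit or range.

## Robot

A 6-joint arm with a two-finger parallel gripper is mounted at the origin on a cart in front of the work surface, level with it; the furniture and walls round the work are solid. World frame = base frame: x ahead of the robot, y to its left, z up, the work surface at z = 0. Lengths are in m, angles in rad, forces in N, time in s.
With the tool pointing down it reaches from about 0.35 to 0.975 m from the base axis. Payload 4.9 kg.
Tool frame: the origin (TCP) lies on the centre line of the jaws, within the pads' length; the fingertips stand 11 mm ahead of it and the grasp point (between the pads) lies 8 mm behind it (manip.finger_overhang is the distance from the TCP to the fingertips, in m); y points along the fingers, z is the direction in which the jaws open and shut, and the axes are right-handed (so a half turn about y gives the same grasp; the last joint's range is limited). The gripper opens to 85 mm and grips with 20 to 120 N. Pads are 22 mm wide; open, the fingers measure 114 mm over their backs; the gripper's body (76 mm by 85 mm) begins 54 mm behind the grasp point. The pads swing forward as they close: fully open they stand 13 mm farther back than shut.
Start: joints at [-1.461, 0.053, 1.613, -0, 1.476, -0.119], TCP at [0.142, -0.609, 0.242] pointing down, gripper open.
Joint ranges: [-3.01, 3.01], [-1.01, 2.22], [0.06, 2.58], [-1.02, 4.17], [0.09, 2.62], [-3.14, 3.14]. Speed limits (rad/s): [2.57, 2.57, 3.14, 3.14, 3.14, 3.14].

## Interface

Orientations are given as a unit quaternion [w, x, y, z].
In Python, from plant import readout, cams, workorder, manip gives the robot as it stands.
- The arm moves only by the tool play_rows, never from a script. Its arguments are lists of equal length, an entry for each row: "slide": the shift along the tool's x, y, z in cm, a list of three; "yaw": the turn about the tool's y in degrees; "grip": the closure, from -1 (fully open) to 1 (shut), so that 0 is half open. In form: {"slide": [[x, y, z], ...], "yaw": [yaw, ...], "grip": [grip, ...]}. A call has 1 to 12 rows; each row shifts and turns the commanded pose from where the row before left it, along the tool's axes as they then stand; what a row does not reach is not made up. A row lasts 1/10 s, in which the tool goes at most 50 mm and 8.59 degrees, less where a joint would pass 70% of its speed; a pose out of reach is approached as far as the arm can. A call with a gripper value outside its range is refused whole. The fingers move at their own pace and stop on an object; the grip force is fixed at half the most. Time passes only in rows, so rows that do not move let the fingers close. It gives the time, the measured TCP pose, the force and the opening at its end, in the units of the state.
- readout.state(): the state, without advancing time (a new reading comes with each control period).
- cams.grab_frame(name): name is "scene" or "top" or "wrist"; returns a dict with "image" (420x560x3 uint8, red, green, blue), "mtx" (3x3 intrinsics, pixels), "R" (3x3) and "t" (3): a world point X has camera coordinates R X + t; the wrist camera has in their place "mount" (4x4, takes a point from camera to tool coordinates, whose origin is the TCP and whose axes are the tool frame's). Camera axes: x right, y down, z forward; pixel columns grow to the right and rows downward; lengths in m; the calibration is good to about 2 mm. A picture is of the moment at which its call begins: read the wrist's pose just before it. There is no depth.
- workorder.job_done(): hands the job in, once; it reports no verdict.
The state is a dict: "time": time; "joint_pos": joint angles; "joint_vel": joint speeds; "joint_efforts": joint torques, N m; "tool_pos": TCP position; "tool_rot": TCP orientation; "contact_force": force on the tool from outside, world axes, zero at the start; "ft_torque": the same for the moment, N m; "gripper_width": opening from 0.0 (shut) to 1.0 (fully open).
Only numpy, scipy, OpenCV 4.12 (cv2) and the standard library are available. Lean on these libraries where they do the work, as an engineer would, in place of code of your own. Each camera call takes 0.05 s, during which the arm holds its last target.

## Working session

There is one attempt and no reset: what is moved stays moved. The work goes in short steps, Python scripts to look and compute and a tool call to move; the robot and the scene stay as the last step left them, time stands still between calls to the robot, and variables do not carry over. Pictures are saved under pics/ and viewed, and the job is handed in when it is done.

Besides the shell and the picture viewer there is one more tool, called after "Request:" as name(argument=value, ...) on one line, values as JSON. play_rows: Moves the arm, as the interface text tells. Its arguments: {"type":"object","properties":{"slide":{"type":"array","items":{"type":"array","items":{"type":"number"}}},"yaw":{"type":"array","items":{"type":"number"}},"grip":{"type":"array","items":{"type":"number"}}},"required":["slide","yaw","grip"]}

```bash
ls; mkdir -p pics
python3 - <<'E'
from plant import readout, cams, manip
import cv2, numpy as np, pickle
s=readout.state()
for k,v in s.items(): print(k,np.round(v,4))
print([a for a in dir(manip) if a[0]!='_'])
fr={}
for n in ["scene","top"]:
    f=cams.grab_frame(n); fr[n]=f
    cv2.imwrite(f"pics/{n}0.png",f["image"][:,:,::-1])
    print(n,np.round(f["mtx"],1).tolist(),np.round(-f["R"].T@f["t"],3), np.round(f["R"],3).tolist())
pickle.dump(fr,open("f0.pkl","wb"))
E
```

```text
pics
time 0.0
joint_pos [-1.461   0.0534  1.6143  0.      1.476  -0.119 ]
joint_vel [ 0.0018 -0.0022 -0.0001 -0.0008 -0.001   0.0002]
joint_efforts [ 1.40000e-03 -3.93680e+01 -3.70179e+01  0.00000e+00  7.10000e-03
  0.00000e+00]
tool_pos [ 0.1417 -0.6081  0.2411]
tool_rot [ 0.0807 -0.0807  0.7032 -0.7017]
contact_force [-0.1889 -0.4086  1.2232]
ft_torque [-0.0192 -0.0345 -0.0052]
gripper_width 1.0028
['IKError', 'finger_overhang']
scene [[442.9, 0.0, 273.4], [0.0, 442.9, 203.6], [0.0, 0.0, 1.0]] [0.018 0.683 0.542] [[-0.782, -0.623, 0.02], [-0.314, 0.365, -0.876], [0.538, -0.692, -0.481]]
top [[381.9, 0.0, 277.3], [0.0, 381.9, 212.5], [0.0, 0.0, 1.0]] [ 0.415 -0.009  0.89 ] [[0.003, -0.999, -0.032], [-0.982, 0.003, -0.187], [0.187, 0.032, -0.982]]
```

View pics/scene0.png

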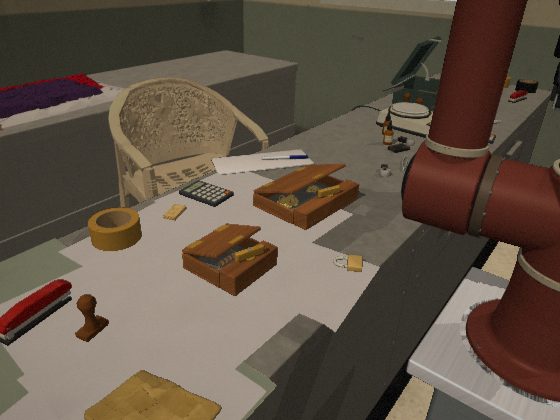

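View pics/top0.png

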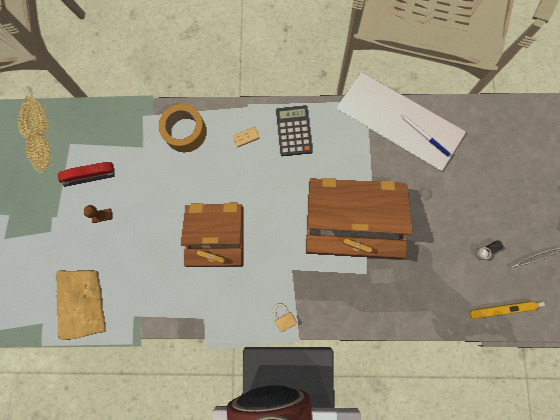

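The top view shows the big case at about (358, 218) px, with its button at (358, 245). The small case is at (212, 235). I'll zoom in on the big case.

Run:
```python
import cv2,pickle
f=pickle.load(open("f0.pkl","rb"))
a=f["top"]["image"][170:270,295:425,::-1]
cv2.imwrite("pics/topz.png",cv2.resize(a,None,fx=6,fy=6,interpolation=cv2.INTER_CUBIC))
a=f["scene"]["image"][155:235,240:370,::-1]
cv2.imwrite("pics/scenez.png",cv2.resize(a,None,fx=6,fy=6,interpolation=cv2.INTER_CUBIC))
```

```text
(no output)
```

View pics/topz.png

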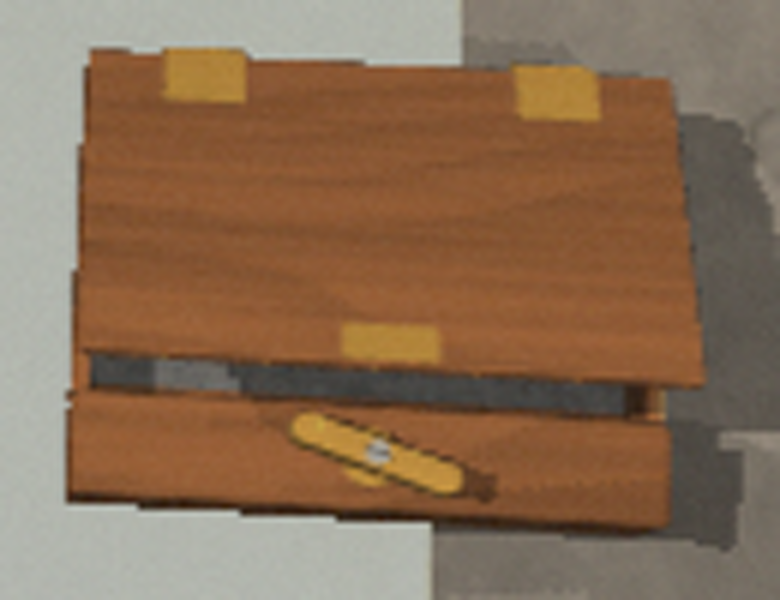

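View pics/scenez.png

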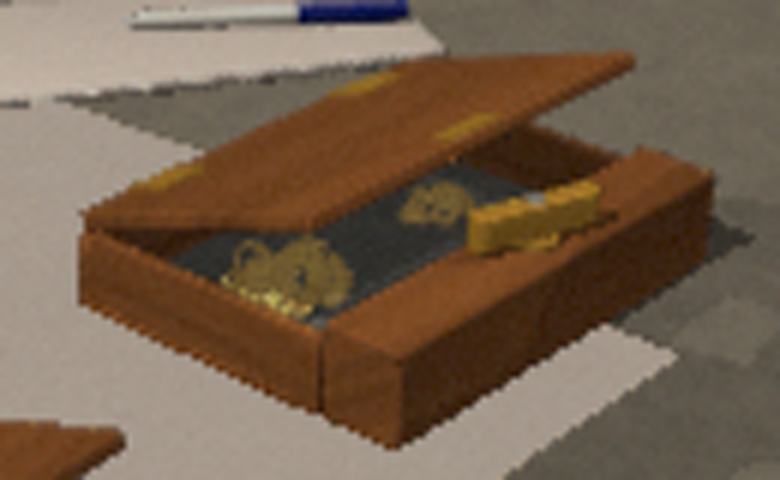

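```bash
cat > h.py <<'E'
import numpy as np
from scipy.spatial.transform import Rotation as Rt
def ray(f,uv,z):
    d=f["R"].T@np.linalg.solve(f["mtx"],[uv[0],uv[1],1.]); c=-f["R"].T@f["t"]
    return c+d*(z-c[2])/d[2]
def tri(f1,p1,f2,p2):
    A=[];b=[]
    for f,p in((f1,p1),(f2,p2)):
        d=f["R"].T@np.linalg.solve(f["mtx"],[p[0],p[1],1.]);d/=np.linalg.norm(d); c=-f["R"].T@f["t"]
        P=np.eye(3)-np.outer(d,d);A.append(P);b.append(P@c)
    A=np.vstack(A);b=np.hstack(b);x=np.linalg.lstsq(A,b,rcond=None)[0]
    return x,np.linalg.norm(A@x-b)
def axes(q): return Rt.from_quat([q[1],q[2],q[3],q[0]]).as_matrix()
E
cat > m.py <<'E'
from h import *
import pickle
from plant import readout
F=pickle.load(open("f0.pkl","rb"));T=F["top"];S=F["scene"]
t=lambda x,y:((x+.5)/6-.5+295,(y+.5)/6-.5+170)
s=lambda x,y:((x+.5)/6-.5+240,(y+.5)/6-.5+155)
P={}
for n,p in dict(RBL=(72,397),RBR=(668,421),RFL=(68,500),RFR=(668,525)).items():
    P[n]=ray(T,t(*p),.045);print(n,P[n].round(4))
for n,p in dict(BL=(400,358),BR=(713,180)).items(): print('scene front L,R',n,ray(S,s(*p),.045).round(4))
print('rail w',np.linalg.norm(P['RBL']-P['RBR']),np.linalg.norm(P['RFL']-P['RFR']),np.linalg.norm(P['RBL']-P['RFL']))
for a,b in(('RBL','RBR'),('RFL','RFR')):
    d=P[a]-P[b];print('hinge dir deg',np.degrees(np.arctan2(d[1],d[0]))-90)
print('rail mid',np.mean(list(P.values()),0).round(4))
print('button top',ray(T,t(378,452),.064).round(4), 'scene',ray(S,s(537,198),.064).round(4))
for i in (tri(T,t(378,452),S,s(537,198)),tri(T,t(84,350),S,s(315,220)),tri(T,t(704,386),S,s(634,62)),tri(T,t(90,50),S,s(85,212))): print(i[0].round(4),round(i[1],4))
a=ray(T,t(302,424),.064);b=ray(T,t(452,481),.064);d=a-b;print('bar',np.degrees(np.arctan2(d[1],d[0])),np.linalg.norm(d))
q=readout.state();R=axes(q["tool_rot"]);print(R.round(3))
E
python3 m.py
```

```text
RBL [ 0.5235 -0.0463  0.045 ]
RBR [ 0.5144 -0.2643  0.045 ]
RFL [ 0.4854 -0.0444  0.045 ]
RFR [ 0.4764 -0.262   0.045 ]
scene front L,R BL [ 0.4874 -0.0422  0.045 ]
scene front L,R BR [ 0.4722 -0.2536  0.045 ]
rail w 0.218172406195961 0.21781121528430952 0.03812173465211673
hinge dir deg -2.3855397734060375
hinge dir deg -2.362594727776937
rail mid [ 0.4999 -0.1543  0.045 ]
button top [ 0.5011 -0.1549  0.064 ] scene [ 0.5009 -0.1563  0.064 ]
[ 0.5006 -0.155   0.0647] 0.0006
[ 0.5348 -0.0493  0.0844] 0.0007
[ 0.5226 -0.2667  0.0807] 0.0001
[ 0.6555 -0.0553  0.0455] 0.0016
bar 68.76191642299153 0.056614194984986016
[[-0.974 -0.     0.227]
 [-0.227  0.002 -0.974]
 [-0.    -1.    -0.002]]
```

Request:
play_rows(slide=[[-3.5, 0.4, -2.4], [-3.5, 0.4, -2.4], [-3.5, 0.4, -2.4], [-3.5, 0.4, -2.4], [-3.5, 0.4, -2.4], [-3.5, 0.4, -2.4], [-3.5, 0.4, -2.4], [-3.5, 0.4, -2.4], [-3.5, 0.4, -2.4], [-3.5, 0.4, -2.4], [-3.5, 0.4, -2.4], [-3.5, 0.4, -2.4]], yaw=[0, 0, 0, 0, 0, 0, 0, 0, 0, 0, 0, 0], grip=[1, 1, 1, 1, 1, 1, 1, 1, 1, 1, 1, 1])

```text
time: 1.3
tool_pos: [0.4862, -0.2313, 0.1938]
tool_rot: [0.081, -0.081, 0.703, -0.702]
contact_force: [1.0, 0.1, 0.4]
gripper_width: -0.002
```

Request:
play_rows(slide=[[0, 0, 0], [0, 0, 0], [0, 0, 0], [0, 0, 0], [0, 0, 0], [0, 0, 0], [0, 0, 0], [0, 0, 0]], yaw=[-8, -8, -8, -8, -8, -8, -8, 0], grip=[1, 1, 1, 1, 1, 1, 1, 1])

```text
time: 2.1
tool_pos: [0.4852, -0.2327, 0.1937]
tool_rot: [0.401, -0.401, 0.583, -0.582]
contact_force: [0.1, 0.4, -0.8]
gripper_width: 0.002
```

```bash
cat > st.py <<'E'
from h import *
from plant import readout
import sys
s=readout.state();R=axes(s["tool_rot"]);p=np.array(s["tool_pos"])
print('t',s["time"],'tcp',p.round(4),'F',np.round(s["contact_force"],1),'w',round(s["gripper_width"],3),'jawdir',np.degrees(np.arctan2(R[1,2],R[0,2])).round(2),'q6',np.round(s["joint_pos"],2)[5]);print(R.round(3).tolist())
if len(sys.argv)>3: print('slide cm',(100*R.T@(np.array(list(map(float,sys.argv[1:4])))-p)).round(2))
E
python3 st.py 0.551 -0.157 0.11
```

```text
t 2.1 tcp [ 0.4852 -0.2327  0.1937] F [ 0.1  0.4 -0.8] w 0.002 jawdir -20.91 q6 -0.22
[[-0.357, -0.001, 0.934], [-0.934, 0.001, -0.357], [-0.0, -1.0, -0.001]]
slide cm [-9.42  8.37  3.46]
```

Request:
play_rows(slide=[[-3.1, 1, 1.2], [-3.2, 2, 1.1], [-3.1, 2, 1.2], [0, 2, 0], [0, 1.3, 0], [0, 0, 0]], yaw=[0, 0, 0, 0, 0, 0], grip=[1, 1, 1, 1, 1, 1])

```text
time: 2.7
tool_pos: [0.5499, -0.157, 0.1085]
tool_rot: [0.4, -0.402, 0.584, -0.581]
contact_force: [-0.5, 0.8, 0.8]
gripper_width: -0.002
```

```bash
python3 st.py 0.551 -0.157 0.056
python3 - <<'E'
from plant import cams
import cv2
for n in ["wrist","top"]:
    f=cams.grab_frame(n);im=f["image"][:,:,::-1]
    if n=="top": im=cv2.resize(im[150:290,260:440],None,fx=4,fy=4)
    cv2.imwrite(f"pics/{n}1.png",im)
E
```

```text
t 2.7 tcp [ 0.5499 -0.157   0.1085] F [-0.5  0.8  0.8] w -0.002 jawdir -20.99 q6 -0.04
[[-0.358, -0.005, 0.934], [-0.934, 0.002, -0.358], [-0.0, -1.0, -0.005]]
slide cm [-0.04  5.25  0.13]
```

View pics/wrist1.png

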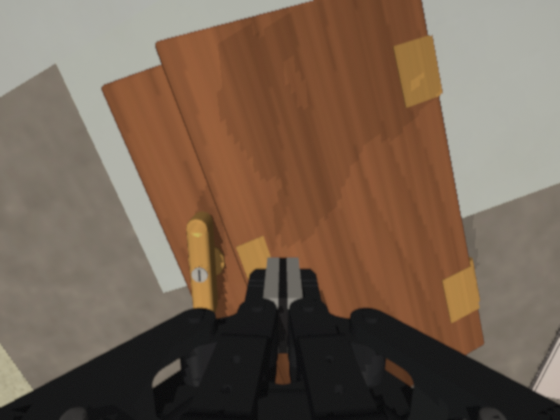

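The wrist view shows the fingertips (285, 270) over the lid, just behind its edge plate. The bar (200, 265) runs upright in the image, so the jaws are already square to it. Next I press down.

Request:
play_rows(slide=[[0, 0.8, 0], [0, 0.8, 0], [0, 0.8, 0], [0, 0.8, 0], [0, 0.6, 0], [0, 0.5, 0], [0, 0.4, 0], [0, 0.3, 0], [0, 0.2, 0], [0, 0, 0]], yaw=[0, 0, 0, 0, 0, 0, 0, 0, 0, 0], grip=[1, 1, 1, 1, 1, 1, 1, 1, 1, 1])

```text
time: 3.8
tool_pos: [0.5517, -0.1575, 0.059]
tool_rot: [0.401, -0.401, 0.582, -0.582]
contact_force: [1.1, -0.3, 0.7]
gripper_width: 0.005
```

Request:
play_rows(slide=[[0, 0.1, 0], [0, 0.1, 0], [0, 0.1, 0], [0, 0, 0]], yaw=[0, 0, 0, 0], grip=[1, 1, 1, 1])

```text
time: 4.2
tool_pos: [0.5518, -0.1576, 0.0563]
tool_rot: [-0.401, 0.401, -0.582, 0.582]
contact_force: [-0.0, -0.4, 0.3]
gripper_width: 0.004
```

Request:
play_rows(slide=[[0, 0.1, 0], [0, 0.1, 0], [0, 0, 0]], yaw=[0, 0, 0], grip=[1, 1, 1])

```text
time: 4.5
tool_pos: [0.5519, -0.1577, 0.0559]
tool_rot: [0.401, -0.401, 0.582, -0.582]
contact_force: [-5.3, 1.4, 9.7]
gripper_width: -0.003
```

Request:
play_rows(slide=[[0, 0.1, 0], [0, 0, 0]], yaw=[0, 0], grip=[1, 1])

```text
time: 4.7
tool_pos: [0.552, -0.1577, 0.0558]
tool_rot: [0.401, -0.401, 0.583, -0.582]
contact_force: [-7.0, 2.3, 14.7]
gripper_width: 0.001
```

Request:
play_rows(slide=[[0, -1, 0], [0, -2, 0], [0, -2, 0], [0, -1.5, 0], [0, 0, 0]], yaw=[0, 0, 0, 0, 0], grip=[0.5, 0.2, 0.2, 0.2, 0.2])

```text
time: 5.2
tool_pos: [0.5534, -0.1584, 0.1212]
tool_rot: [-0.402, 0.4, -0.581, 0.584]
contact_force: [1.3, -0.0, -0.2]
gripper_width: 0.405
```

```bash
python3 st.py 0.501 -0.155 0.12
python3 - <<'E'
from plant import cams,readout
import cv2,pickle
s=readout.state()
fr={}
for n in ["wrist","top","scene"]:
    f=cams.grab_frame(n);im=f["image"][:,:,::-1];fr[n]=f
    if n=="top": im=cv2.resize(im[150:290,260:440],None,fx=4,fy=4)
    if n=="scene": im=cv2.resize(im[155:235,240:370],None,fx=6,fy=6)
    cv2.imwrite(f"pics/{n}2.png",im)
pickle.dump((s,fr),open("f2.pkl","wb"))
E
```

```text
t 5.2 tcp [ 0.5534 -0.1584  0.1212] F [ 1.3 -0.  -0.2] w 0.405 jawdir -20.89 q6 -0.04
[[-0.357, 0.005, 0.934], [-0.934, -0.002, -0.357], [0.0, -1.0, 0.005]]
slide cm [ 1.56  0.1  -5.02]
```

View pics/wrist2.png

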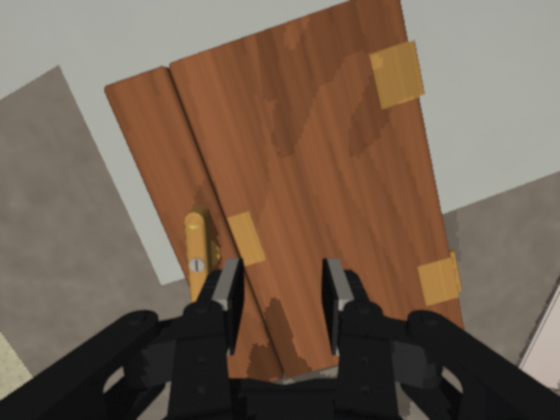

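View pics/scene2.png

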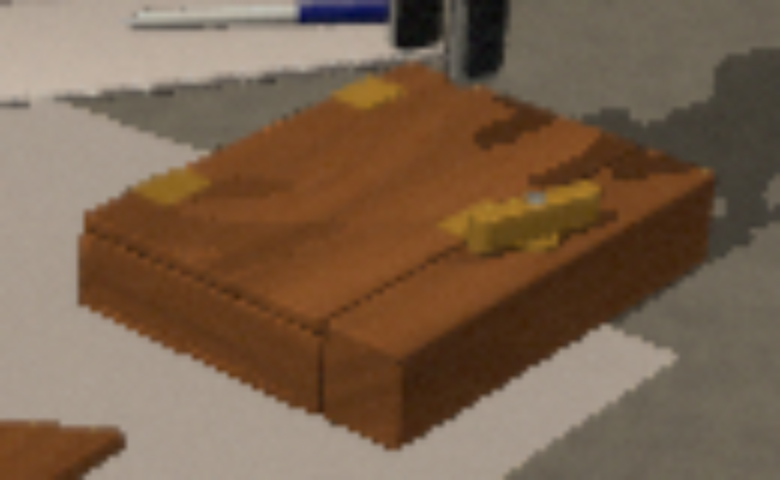

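The lid is shut: in both views its face is level with the rail, and the seam runs from (170, 68) to (280, 372) in the wrist view. I'll refine the button axis at (197, 265) and the case yaw from the wrist view.

Run:
```python
from h import *
import pickle
s,fr=pickle.load(open("f2.pkl","rb"));f=fr["wrist"];M=np.array(f["mount"]);R=axes(s["tool_rot"]);p=np.array(s["tool_pos"])
Rw=R@M[:3,:3];c=R@M[:3,3]+p
def wr(u,v,z):
    d=Rw@np.linalg.solve(f["mtx"],[u,v,1.]);return c+d*(z-c[2])/d[2]
ang=lambda d:np.degrees(np.arctan2(d[1],d[0])).round(2)
print('cam',c.round(3),'screw',wr(197,265,.064).round(4))
print('lid free edge',ang(wr(170,68,.045)-wr(280,372,.045))-90)
print('lid left edge hinge dir',ang(wr(330,14,.045)-wr(170,68,.045)), 'rail front',ang(wr(107,91,.045)-wr(183,285,.045))-90)
print('bar',ang(wr(195,220,.064)-wr(197,265,.064)), ang(wr(186,222,.064)-wr(189,295,.064)))
print('edge plate',wr(247,238,.045).round(4))
print('mid rail: corner dist',np.round([wr(107,91,.045),wr(170,68,.045)],4))
```

```text
cam [ 0.579 -0.091  0.253] screw [ 0.5016 -0.1569  0.064 ]
lid free edge -4.269999999999996
lid left edge hinge dir -3.8 rail front -5.659999999999997
bar 67.55 66.95
edge plate [ 0.5308 -0.1579  0.045 ]
mid rail: corner dist [[ 0.4916 -0.0495  0.045 ]
 [ 0.5295 -0.0512  0.045 ]]
```

Request:
play_rows(slide=[[0.8, 0, -2.5], [0.8, 0, -2.4], [0, 2, 0], [0, 2, 0], [0, 1, 0], [0, 0, 0], [0, 0, 0]], yaw=[0, 0, 0, 0, 0, 0, 0], grip=[0.2, 0.2, 0.2, 0.2, 0.2, 0.2, 0.2])

```text
time: 6.05
tool_pos: [0.5002, -0.155, 0.0681]
tool_rot: [0.401, -0.401, 0.583, -0.582]
contact_force: [0.1, -0.2, 0.2]
gripper_width: 0.402
```

```bash
python3 st.py 0.5013 -0.156 0.062
python3 - <<'E'
from plant import cams,readout
import cv2
for n in ["wrist","scene"]:
    f=cams.grab_frame(n);im=f["image"][:,:,::-1]
    if n=="scene": im=cv2.resize(im[145:225,260:390],None,fx=6,fy=6)
    cv2.imwrite(f"pics/{n}3.png",im)
E
```

```text
t 6.05 tcp [ 0.5002 -0.155   0.0681] F [ 0.1 -0.2  0.2] w 0.402 jawdir -20.89 q6 -0.08
[[-0.357, -0.001, 0.934], [-0.934, 0.0, -0.357], [-0.0, -1.0, -0.001]]
slide cm [0.05 0.61 0.14]
```

View pics/wrist3.png

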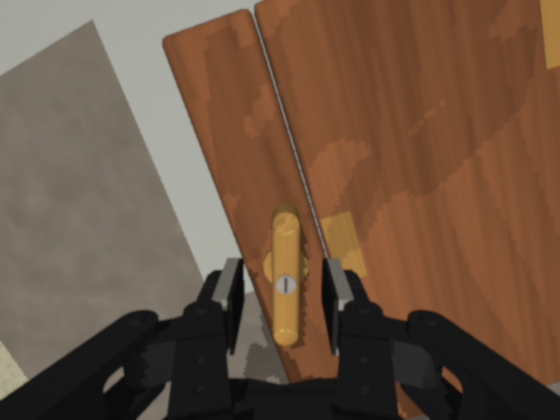

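View pics/scene3.png

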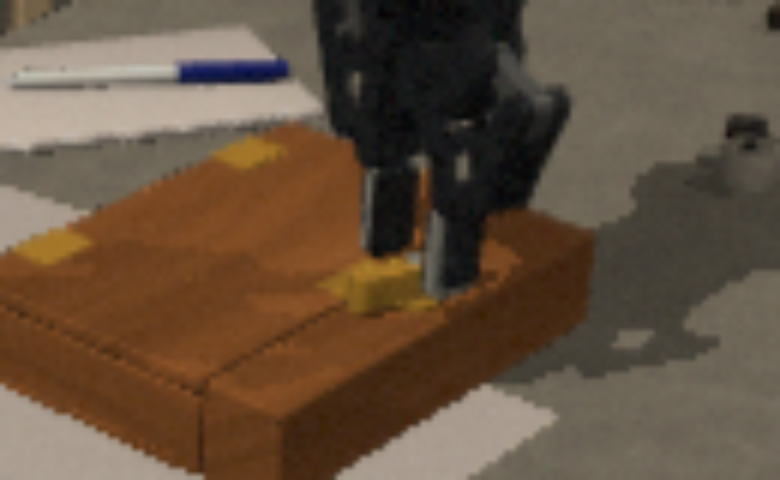

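The wrist view shows the bar upright at u≈286, the finger mid at u≈283 and the screw at (286, 284). The bar is centred, so I lower 6 mm and close.

Request:
play_rows(slide=[[0.1, 0.4, 0.1], [0, 0.2, 0], [0, 0, 0], [0, 0, 0], [0, 0, 0], [0, 0, 0], [0, 0, 0], [0, 0, 0]], yaw=[0, 0, 0, 0, 0, 0, 0, 0], grip=[0.2, 0.2, 0.5, 0.8, 1, 1, 1, 1])

```text
time: 6.95
tool_pos: [0.501, -0.1564, 0.0625]
tool_rot: [-0.401, 0.401, -0.582, 0.583]
contact_force: [0.2, 0.0, 0.9]
gripper_width: 0.119
```

```bash
python3 st.py
python3 - <<'E'
from plant import cams,readout
import cv2
for n in ["wrist"]:
    f=cams.grab_frame(n);im=f["image"][:,:,::-1]
    cv2.imwrite(f"pics/{n}4.png",im)
E
```

```text
t 6.95 tcp [ 0.501  -0.1564  0.0625] F [0.2 0.  0.9] w 0.119 jawdir -20.89 q6 -0.08
[[-0.357, 0.0, 0.934], [-0.934, -0.0, -0.357], [-0.0, -1.0, 0.001]]
```

View pics/wrist4.png

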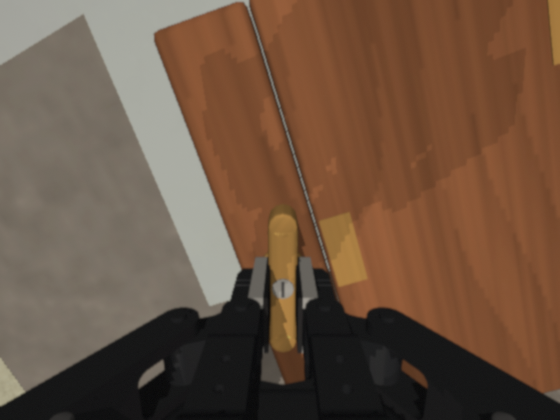

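Request:
play_rows(slide=[[0, 0, 0], [0, 0, 0], [0, 0, 0], [0, 0, 0], [0, 0, 0], [0, 0, 0]], yaw=[4, 6, 6, 6, 6, 0], grip=[1, 1, 1, 1, 1, 1])

```text
time: 7.6
tool_pos: [0.5006, -0.1561, 0.0625]
tool_rot: [0.248, -0.248, 0.662, -0.662]
contact_force: [-1.1, 0.7, 2.4]
gripper_width: 0.116
```

```bash
python3 st.py
```

```text
t 7.6 tcp [ 0.5006 -0.1561  0.0625] F [-1.1  0.7  2.4] w 0.116 jawdir -48.89 q6 0.41
[[-0.753, -0.001, 0.658], [-0.658, 0.001, -0.753], [0.0, -1.0, -0.001]]
```

Forces are low and the turn follows the command. Continuing.

Request:
play_rows(slide=[[0, 0, 0], [0, 0, 0], [0, 0, 0], [0, 0, 0], [0, 0, 0], [0, 0, 0], [0, 0, 0], [0, 0, 0]], yaw=[6, 6, 6, 6, 6, 6, 6, 0], grip=[1, 1, 1, 1, 1, 1, 1, 1])

```text
time: 8.4
tool_pos: [0.5003, -0.1555, 0.0625]
tool_rot: [-0.005, 0.004, 0.708, -0.706]
contact_force: [-3.9, 3.9, 5.6]
gripper_width: 0.12
```

```bash
python3 st.py
python3 - <<'E'
from plant import cams,readout
import cv2,pickle
s=readout.state();fr={}
for n in ["wrist","top"]:
    f=cams.grab_frame(n);im=f["image"][:,:,::-1];fr[n]=f
    cv2.imwrite(f"pics/{n}5.png",im)
pickle.dump((s,fr),open("f5.pkl","wb"))
print(s["ft_torque"])
E
```

```text
t 8.4 tcp [ 0.5003 -0.1555  0.0625] F [-3.9  3.9  5.6] w 0.12 jawdir -90.78 q6 1.14
[[-1.0, -0.002, -0.014], [0.014, 0.002, -1.0], [0.002, -1.0, -0.002]]
[ 0.72774418  0.43801928 -0.01644161]
```

View pics/wrist5.png

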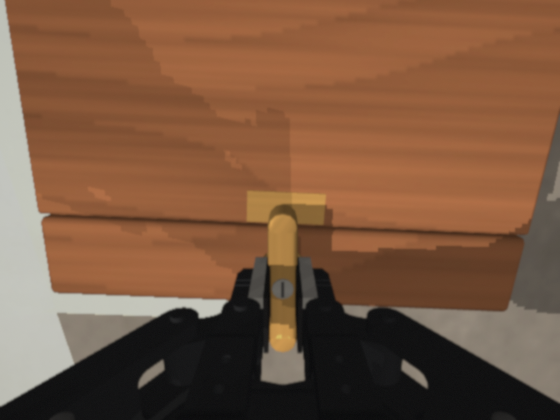

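Run:
```python
from h import *
import pickle
s,fr=pickle.load(open("f5.pkl","rb"));f=fr["wrist"];M=np.array(f["mount"]);R=axes(s["tool_rot"]);p=np.array(s["tool_pos"])
Rw=R@M[:3,:3];c=R@M[:3,3]+p
def wr(u,v,z):
    d=Rw@np.linalg.solve(f["mtx"],[u,v,1.]);return c+d*(z-c[2])/d[2]
ang=lambda d:np.degrees(np.arctan2(d[1],d[0])).round(2)
im=f["image"].astype(int)
# seam: darkest row per column near the line; front edge: brown->light
def fit(cols,line):
    P=[]
    for u in cols:
        v0=int(line(u));col=im[v0-7:v0+8,u].sum(1);k=col.argmin();P.append((u,v0-7+k))
    P=np.array(P,float);a,b=np.polyfit(P[:,0],P[:,1],1);r=P[:,1]-a*P[:,0]-b;P=P[abs(r)<1.5];a,b=np.polyfit(P[:,0],P[:,1],1);print(len(P),a,b);return a,b
cols=[u for u in range(60,510,6) if not 235<u<335]
a,b=fit(cols,lambda u:215+(u-45)*20/478)
print('seam yaw',ang(wr(60,a*60+b,.045)-wr(510,a*510+b,.045))-90)
print('front edge yaw',ang(wr(55,292,.045)-wr(507,310,.045))-90)
print('screw',wr(282,289,.064).round(4),'bar',ang(wr(283,218,.064)-wr(282,289,.064)))
print('corners',[wr(*q,.045).round(4).tolist() for q in((43,217),(523,236))])
```

```text
59 0.04469756365991544 212.7028376081696
seam yaw -3.3900000000000006
front edge yaw -3.230000000000004
screw [ 0.501  -0.1563  0.064 ] bar -1.47
corners [[0.5273, -0.0509, 0.045], [0.5158, -0.2645, 0.045]]
```

View pics/top5.png

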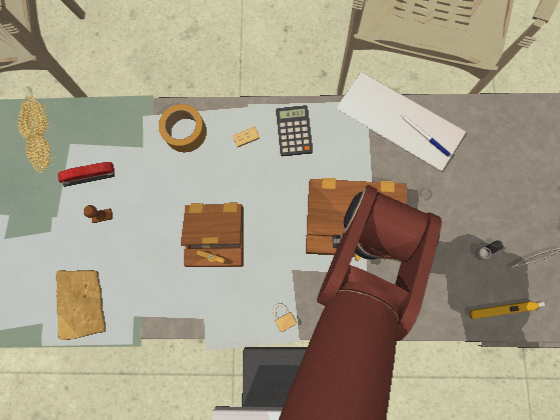

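The wrist view puts the seam about 2.4° away from square to the bar, so I turn 2.3° more, release and lift.

Request:
play_rows(slide=[[0, 0, 0], [0, 0, 0], [0, 0, 0]], yaw=[1.3, 1, 0], grip=[1, 1, 1])

```text
time: 8.8
tool_pos: [0.5004, -0.1555, 0.0625]
tool_rot: [-0.019, 0.018, 0.708, -0.706]
contact_force: [-2.7, 5.4, 5.6]
gripper_width: 0.121
```

Request:
play_rows(slide=[[0, 0, 0], [0, 0, 0], [0, 0, 0], [0, 0, 0], [0, -1, 0], [0, -2, 0], [0, -3, 0], [0, -3, 0], [0, 0, 0]], yaw=[0, 0, 0, 0, 0, 0, 0, 0, 0], grip=[0.6, 0.4, 0.3, 0.3, 0.3, 0.3, 0.3, 0.3, 0.3])

```text
time: 9.7
tool_pos: [0.5039, -0.1579, 0.1587]
tool_rot: [0.016, -0.023, -0.705, 0.708]
contact_force: [1.6, -1.2, -0.2]
gripper_width: 0.349
```

```bash
python3 st.py
python3 - <<'E'
from plant import cams,readout
import cv2,pickle
s=readout.state();fr={}
for n in ["wrist","scene"]:
    f=cams.grab_frame(n);im=f["image"][:,:,::-1];fr[n]=f
    if n=="scene": im=cv2.resize(im[150:290,180:370],None,fx=4,fy=4)
    cv2.imwrite(f"pics/{n}6.png",im)
pickle.dump((s,fr),open("f6.pkl","wb"))
E
```

```text
t 9.7 tcp [ 0.5039 -0.1579  0.1587] F [ 1.6 -1.2 -0.2] w 0.349 jawdir -93.17 q6 1.18
[[-0.998, 0.01, -0.055], [0.055, -0.005, -0.998], [-0.01, -1.0, 0.004]]
```

View pics/wrist6.png

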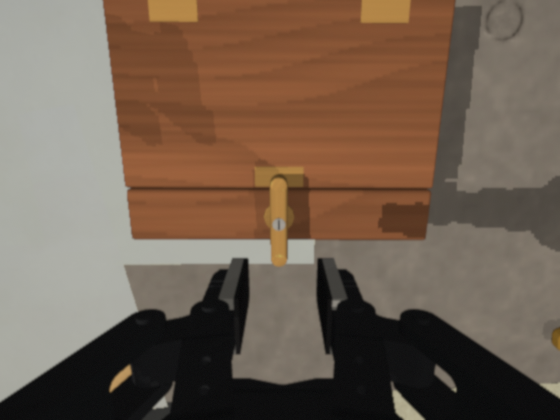

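View pics/scene6.png

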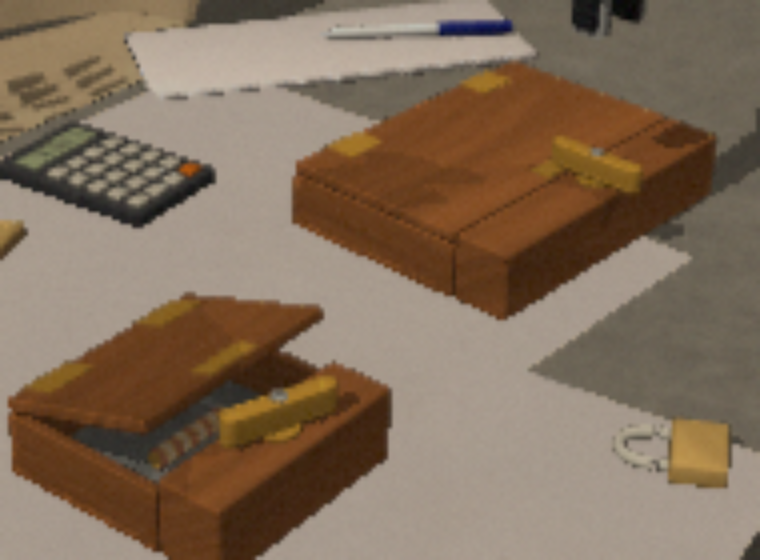

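In the wrist view the bar runs from (279, 180) to (279, 262), which is upright. The seam is level at v≈188, so the bar is square to the edge within about 1°. The scene view shows the small case still as it was at the start. The arm is clear, so I'm handing in.

Request:
play_rows(slide=[[0, -2, 0], [0, -2, 0], [0, 0, 0], [0, 0, 0]], yaw=[0, 0, 0, 0], grip=[0.3, 0.3, 0.3, 0.3])

```text
time: 10.2
tool_pos: [0.5004, -0.1562, 0.1911]
tool_rot: [-0.02, 0.019, 0.707, -0.707]
contact_force: [-0.6, -0.3, 0.3]
gripper_width: 0.348
```

Run:
```python
from plant import workorder,readout
print(readout.state()["time"],workorder.job_done())
```

```text
the job is handed in; nothing more can be done
10.2 None
```

I pressed the larger case's lid shut, then turned its brass turnbutton across the lid's edge and handed the job in at 10.2 s.

- **Lid:** I pressed with closed fingertips about 30 mm behind the free edge. It reached its stop with the fingertips at about 45 mm, the shut height, and I pressed on to about 15 N.
- **Turnbutton:** I gripped it on its axis, turned it about 72° clockwise, released it and lifted clear. The force readings during the turn stayed below 10 N.
- **Last checks:** The lid looked flush with the rail. The bar stood square to the lid's edge within about 1°, judged by eye in the wrist view. The smaller case's lid and turnbutton looked as they were at the start, and the gripper was clear of everything.
- **Disagreement:** The estimates of the case's yaw ranged from -2.4° to about -4.3°, with one short edge at -5.7°. I set the final angle from the close wrist view of the lid seam, which gave -3.4°.

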